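# Load the slide tray into the bench dry cabinet

### The job

Pull the dry cabinet's drop door all the way down, then stand the slide tray in the chamber on the perforated sheet beside the jar, straight, with its handle rib towards the door. Let go of it, then push the door fully shut, and last turn the lever on the cabinet's roof so that it stands in the notch. Leave the jar and everything else on the bench where it is.

Things in the scene. Friction and masses are not known exactly. Their poses are not given: they have to be found in the camera images.
- cabinet: Fixed clear dry cabinet. Origin on the bench below the middle of the chamber's front edge; x points into the chamber, y to its left. Chamber: x 0 to 192 mm, y -140 to 140 mm, floor at z = 66 mm, underside of roof at 205 mm; whole front open when the door is down. Roof top at 215 mm. A closed white housing on its left, y 150 to 235 mm, same front and roof level, carries the lever.
- door (a joint): Bottom-hinged drop door, rad: 0 shut (upright), growing as it comes down towards the robot, 1.5 at its stop (almost level, inner face level with the chamber floor). Starts at 0 to 0.3. Clear panel 280 mm wide, 145 mm high, 12 mm thick. Its stiff hinge holds it anywhere; about 6 N at the bar moves it. Closing, it pushes home a tray that still stands out by up to 20 mm.
- door_bar (a point): Middle of the door's handle: round steel bar, 14 mm thick, 160 mm long, parallel to the hinge, on an arm at each end. With the door upright it lies 198 mm above and 14 mm in front of the hinge line, 53 mm beyond the panel's upper edge, 43 mm above the roof, 21 mm in front of the chamber's edge. The space between bar and panel is open. The bar can turn between the fingers.
- door_hinge (a point): Middle of the door's hinge line, 60 mm above the bench and 7 mm in front of the chamber's front edge; the line runs along the cabinet's y.
- tray: Loose steel slide tray, 0.15 to 0.31 kg: pan 140 mm long (x), 90 wide (y), walls 22 high; origin at centre of underside. An upright handle rib, 12 mm thick, stands on its centre line from x = -67 to +8 mm, up to 55 mm high, with 36 mm free on either side. Starts on the bench left or right of the door (the slide box is on the other side), its x (glass slides end) within 0.4 rad of world +x.
- tray_grip (a point): Point on the tray's rib, on the centre line, 45 mm behind the tray's origin (-x, the end that must face the door) and 40 mm above its underside.
- sheet: Thin dark perforated steel sheet, 150 x 100 mm, lying flat on the chamber's floor (flush: it is no step), its length along the cabinet's x; in the left or the right half of the chamber. Origin: its centre. The tray belongs on it.
- jar: Loose amber glass jar, 60 mm in diameter, 95 mm high, standing in the other half of the chamber. Origin: centre of its underside. To be left where it is.
- lever (a joint): Roof lever, rad: 0 to 1.4, counter-clockwise from above about a vertical axis on the housing's roof, at x = 95, y = 192.5 mm in the cabinet's frame. At 0 it points to the cabinet's front left (140 degrees from its +x), at 1.4 to its front right. It stays where it is left; 1 to 2 N at the knob moves it. Starts at 0 to 0.3.
- lever_knob (a point): Point on the axis of the lever's upright round black knob, 20 mm in diameter, 62 mm from the lever's axis, 41 mm above the housing's roof (256 mm above the bench); the knob stands from 11 to 61 mm above the roof.
- notch_mark (a point): Where the knob's point must be when the lever stands in the notch: 62 mm from the lever's axis, at the knob's height. The notch is the 21 mm gap between two dark steel teeth, 16 mm high, on the roof 72 to 88 mm from the axis; the lever's end (79 mm from the axis) must point between them. The teeth do not stop the lever.
- slidebox: Bystander: closed plastic slide box with a white lid, 142 x 92 x 45 mm, loose; origin at the centre of its underside. No handle.
- beaker: Bystander: glass beaker, 72 mm in diameter, 95 mm high, loose; origin at the centre of its underside.
- reagent: Bystander: white plastic bottle, 60 mm in diameter, 120 mm high, loose; origin at the centre of its underside.
- dishes: Bystander: stack of three clear culture dishes, 90 mm in diameter, 41 mm high, loose; origin at the centre of its underside.

How it is judged:
On the way, in this order (a step that is already met when the one before it is completed fails the run):
1. the drop door is pulled down (past 1.3 rad) (value of joint door above 1.3 rad), for 0.2 s.
2. the tray stands level in the chamber on the sheet, rib towards the door, released (its rear may still stand out by up to 30 mm) (x of tray in the frame of cabinet between 0.04 and 0.13 m and y of tray in the frame of sheet between -0.025 and 0.025 m and z of tray in the frame of cabinet between 0.06 and 0.073 m and angle between tray's own z axis and vertical below 0.06 rad and contact force between the fingers and tray below 0.3 N and x of tray_grip in the frame of cabinet below 0.09 m and angle between the x axis of tray and the x axis of cabinet, either way round below 0.35 rad), for 0.2 s.
3. the door is pushed shut (under 0.05 rad) (value of joint door below 0.05 rad), for 0.2 s.
4. the lever stands in the notch (knob within 8 mm of the mark) (horizontal distance between lever_knob and notch_mark below 0.008 m), for 0.2 s.
At the end, for the whole second after the job is handed in: Door within 0.05 rad of shut; lever knob within 8 mm of the notch mark; tray at rest inside the chamber, level, within 25 mm of the sheet's centre line, within 0.35 rad of straight, rib towards the door (value of joint door below 0.05 rad and horizontal distance between lever_knob and notch_mark below 0.008 m and linear speed of tray below 0.02 m/s and x of tray in the frame of cabinet between 0.06 and 0.13 m and y of tray in the frame of sheet between -0.025 and 0.025 m and z of tray in the frame of cabinet between 0.06 and 0.073 m and angle between tray's own z axis and vertical below 0.06 rad and contact force between the fingers and tray below 0.3 N and x of tray_grip in the frame of cabinet below 0.09 m and angle between the x axis of tray and the x axis of cabinet, either way round below 0.35 rad); the robot touches nothing.
It fails at once if the jar is shifted more than 25 mm or tipped (distance of jar from where it was at the start of the episode above 0.025 m or angle between jar's own z axis and vertical above 0.35 rad).
It fails at once if the slide box is shifted more than 30 mm or tipped (distance of slidebox from where it was at the start of the episode above 0.03 m or angle between slidebox's own z axis and vertical above 0.35 rad).
It fails at once if another bystander is shifted more than 30 mm or tipped (distance of any of beaker, reagent, dishes from where it was at the start of the episode above 0.03 m or angle between any of beaker, reagent, dishes's own z axis and vertical above 0.35 rad).
It also fails if it takes over 67 s, if anything falls off the work surface, if the arm or the gripper's body presses on something with over 40 N, if the wrist force passes 120 N, or if a joint passes its speed limit or range.

### The arm

A 6-joint arm with a two-finger parallel gripper is mounted at the origin on the work surface. World frame = base frame: x ahead of the robot, y to its left, z up, the work surface at z = 0. Lengths are in m, angles in rad, forces in N, time in s.
With the tool pointing down it reaches from about 0.375 to 0.925 m from the base axis. Payload 5.7 kg.
Tool frame: the origin (TCP) lies at the very end of the fingers, on their centre line; the grasp point (between the pads) lies 19 mm behind it; z points along the fingers, y is the direction in which the jaws open and shut (so a half turn about z gives the same grasp; the last joint's range is limited). The gripper opens to 88 mm and grips with 3 to 60 N. Pads are 20 mm wide; open, the fingers measure 115 mm over their backs; the gripper's body (75 mm by 178 mm) begins 61 mm behind the grasp point.
Start: joints at [1.169, 0.359, 1.51, -0, 1.272, -0.115], TCP at [0.17, 0.575, 0.223] pointing down, gripper open.
Joint ranges: [-2.97, 2.97], [-1.01, 2.36], [0.21, 2.38], [-0.96, 4.11], [0.2, 2.71], [-2.98, 2.98]. Speed limits (rad/s): [2.39, 2.39, 3.14, 3.14, 3.14, 3.14].

### API

Orientations are given as a unit quaternion [x, y, z, w].
In Python, from station import bot, fingers, vision, order gives the robot as it stands. Calls block until the motion is done:
- bot.move_to(position, orientation): joint-space move of the TCP to a pose.
- bot.movel(position, v=0.15, rot=None, guard=None): straight line of the TCP; rot=None keeps the orientation; v is the mean speed in m/s. With guard (N) it stops when the force on the tool has changed by that much, and returns True; else False.
- bot.set_joints(angles): joint-space move.
- fingers.move_gripper(opening, grasp_force=None): finger opening in m; grasp_force is the grip in N (None keeps the last); returns when the fingers have stopped.
- bot.hold(seconds).
- bot.inverse_kinematics(position, orientation): joint angles nearest the present ones, or None.
- bot.state(): the state.
- vision.get_image(name): name is "side" or "top" or "wrist"; returns a dict with "frame" (480x640x3 uint8, red, green, blue), "z_map" (480x640 float32, m along the optical axis (not along the pixel's ray), 0 where there is no reading), "fx", "fy", "cx", "cy" (pixels), "distortion" ([k1, k2, p1, p2, k3] as OpenCV has them; the pictures are not rectified), "T" (4x4, takes a point from camera to world coordinates). Camera axes: x right, y up, looking along -z (the intrinsics and any distortion apply to the point x, -y, -z); pixel columns grow to the right and rows downward; lengths in m; the calibration is good to about 2 mm. A picture is of the moment at which its call begins.
A pose or a line that the arm cannot do raises bot.MotionError and nothing moves.
- order.close_job(): hands the job in, once; it reports no verdict.
The state is a dict: "clock": time; "joint_pos": joint angles; "joint_vel": joint speeds; "joint_torque": joint torques, N m; "tcp_pos": TCP position; "tool_rot": TCP orientation; "contact_force": force on the tool from outside, world axes, zero at the start; "moment": the same for the moment, N m; "grip_width": finger opening in m.
Only numpy, scipy, OpenCV 4.12 (cv2) and the standard library are available. Lean on these libraries where they do the work, as an engineer would, in place of code of your own. Each camera call takes 0.05 s, during which the arm holds its last target.

## Working session

There is one attempt and no reset: what is moved stays moved. The work goes in short steps, each a Python script; the robot and the scene stay as the last script left them, time stands still between calls to the robot, and variables do not carry over. Pictures are saved under pics/ and viewed, and the job is handed in when it is done.

```bash
ls; mkdir -p pics; python3 - <<'E'
from station import bot, fingers, vision, order
import cv2, numpy as np
print(bot.state())
for n in ["side","top","wrist"]:
    im=vision.get_image(n)
    cv2.imwrite(f"pics/{n}0.png",im["frame"][:,:,::-1])
    print(n,im["fx"],im["fy"],im["cx"],im["cy"],im["distortion"]);print(np.round(im["T"],3)); print((im["z_map"]>0).mean())
E
```

```text
pics
{'clock': 0.0, 'joint_pos': array([ 1.16893154e+00,  3.59466319e-01,  1.51140307e+00, -4.58308482e-05,
        1.27249754e+00, -1.15111133e-01]), 'joint_vel': array([ 1.85685038e-03,  2.23753274e-03, -1.29304297e-05,  9.93709010e-04,
        7.39124778e-06, -9.32890911e-04]), 'joint_torque': array([ 3.27205904e-03, -5.15387964e+01, -2.70726711e+01,  6.78119017e-02,
        3.47628468e-02, -9.80318691e-05]), 'tcp_pos': array([0.16946767, 0.57486514, 0.2218438 ]), 'tool_rot': array([ 1.42879360e-01,  9.89739714e-01, -8.63260553e-04, -2.05598877e-04]), 'contact_force': array([ 0.53025644, -0.57073472,  0.84095709]), 'moment': array([ 0.02222091,  0.02177105, -0.00311319]), 'grip_width': 0.08805564991210649}
side 445.49546005053094 445.49546005053094 318.4289022822171 245.19979649685405 [0.00140071 0.         0.         0.         0.        ]
[[ 0.743  0.466 -0.481  0.095]
 [-0.669  0.495 -0.555 -0.487]
 [-0.021  0.734  0.679  0.834]
 [ 0.     0.     0.     1.   ]]
0.9961002604166667
top 530.1402066634209 530.1402066634209 314.89971960189985 245.88423858938745 [-0.00460897  0.          0.          0.          0.        ]
[[-0.017  0.996 -0.083  0.464]
 [-1.    -0.018 -0.008  0.037]
 [-0.009  0.083  0.997  1.31 ]
 [ 0.     0.     0.     1.   ]]
0.9958333333333333
wrist 374.8162136133807 374.8162136133807 313.03879333082045 237.4817170059974 [0.01928639 0.         0.         0.         0.        ]
[[ 0.284 -0.923 -0.26   0.098]
 [ 0.959  0.272  0.08   0.597]
 [-0.003 -0.272  0.962  0.384]
 [ 0.     0.     0.     1.   ]]
0.995927734375
```

View pics/side0.png

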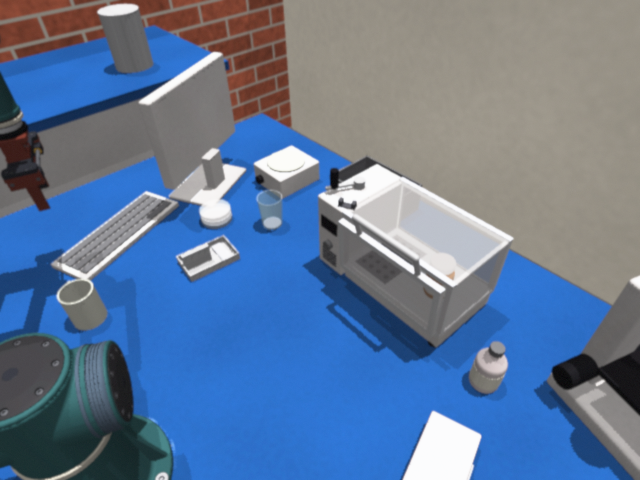

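View pics/top0.png

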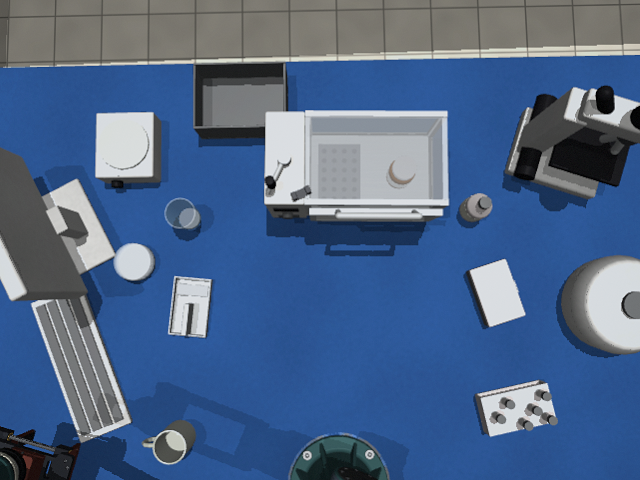

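View pics/wrist0.png

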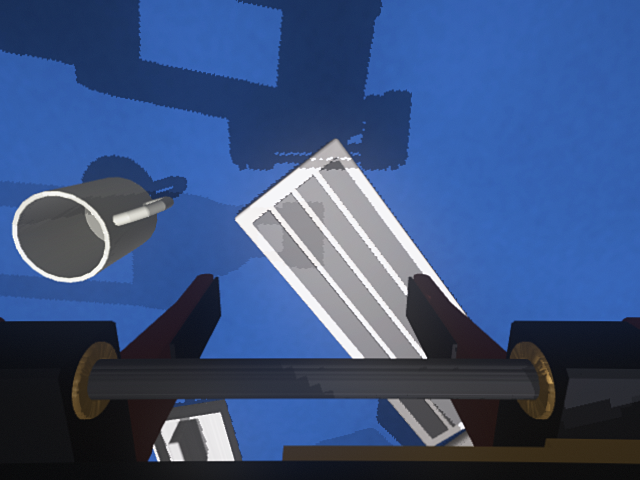

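Side and top pictures: the cabinet is at top px (355,160) with the door nearly shut and its bar at (380,212). The tray is at (190,307) with its rib towards the robot. The sheet is in the left half (340,170), the jar in the right (402,173), and the lever knob is at (270,183). I'll zoom in next.

```bash
cat > h.py <<'E'
from station import bot, fingers, vision, order
import cv2, numpy as np
from scipy.spatial.transform import Rotation as R
def K(im): return np.array([[im["fx"],0,im["cx"]],[0,im["fy"],im["cy"]],[0,0,1.]])
def rays(im,px):
    p=cv2.undistortPoints(np.array(px,float).reshape(-1,1,2),K(im),np.array(im["distortion"])).reshape(-1,2)
    d=np.c_[p[:,0],-p[:,1],-np.ones(len(p))]
    return im["T"][:3,3], d@im["T"][:3,:3].T
def onz(im,px,z):
    o,d=rays(im,px); t=(z-o[2])/d[:,2]; return o+d*t[:,None]
def byz(im,px):
    o,d=rays(im,px); q=np.array(px,int).reshape(-1,2); return o+d*im["z_map"][q[:,1],q[:,0]][:,None]
def proj(im,P):
    P=np.array(P,float).reshape(-1,3); c=(P-im["T"][:3,3])@im["T"][:3,:3]
    c=c*[1,-1,-1]
    return cv2.projectPoints(c,np.zeros(3),np.zeros(3),K(im),np.array(im["distortion"]))[0].reshape(-1,2)
def tri(im1,p1,im2,p2):
    o1,d1=rays(im1,[p1]);o2,d2=rays(im2,[p2]); d1=d1[0];d2=d2[0]
    s=np.linalg.lstsq(np.c_[d1,-d2],o2-o1,rcond=None)[0]
    a=o1+s[0]*d1;b=o2+s[1]*d2; return (a+b)/2,np.linalg.norm(a-b)
def crop(im,x0,y0,x1,y1,s,fn):
    cv2.imwrite(fn,cv2.resize(im["frame"][y0:y1,x0:x1,::-1],None,fx=s,fy=s,interpolation=cv2.INTER_NEAREST))
E
python3 - <<'E'
from h import *
import pickle
t=vision.get_image("top");s=vision.get_image("side");pickle.dump((t,s),open("im0.pkl","wb"))
crop(t,255,100,455,250,4,"pics/t1.png");crop(t,150,260,230,350,6,"pics/t2.png");crop(s,310,150,520,350,3,"pics/s1.png")
E
```

```text
(no output)
```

View pics/t1.png

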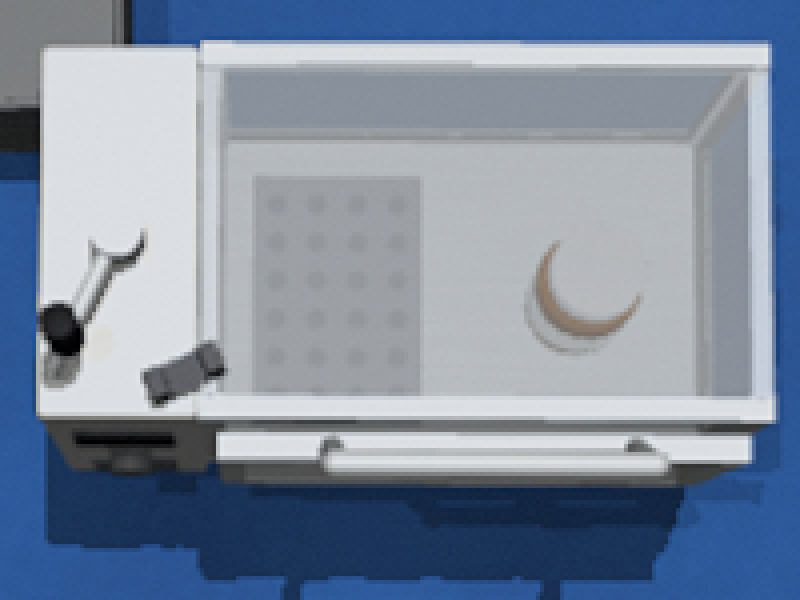

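View pics/t2.png

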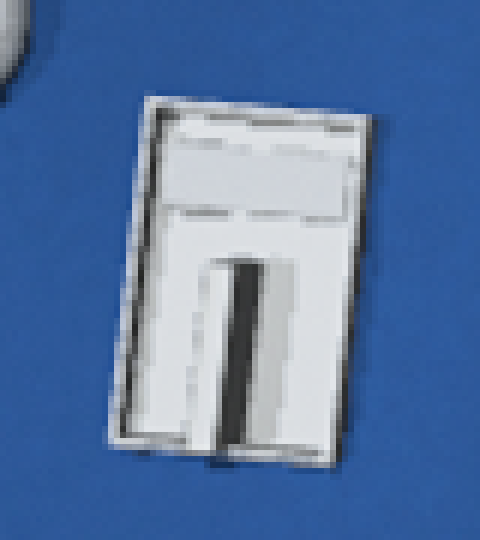

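View pics/s1.png

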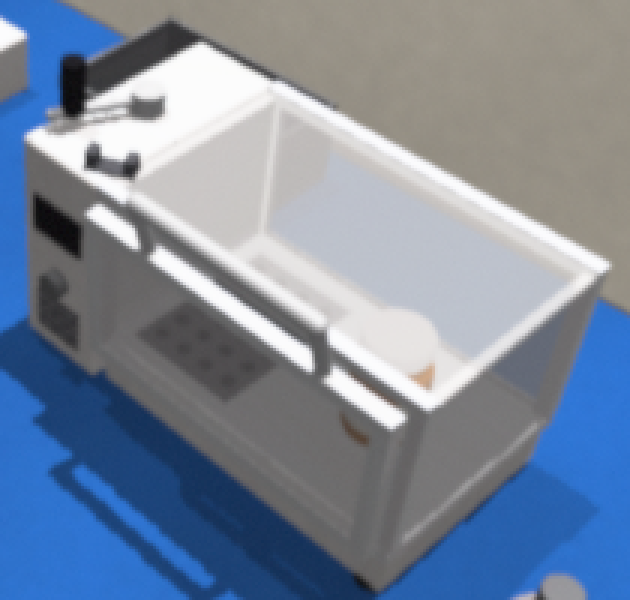

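Zoomed views. Top crop, full-image px: roof corners are about (264.5,203.8), (448.8,205.5), (265.5,111.8) and (447.5,110.5). The bar runs (336,215)-(422,216), teeth sit at (293,197) and (308,190), and the knob is at (270,181). The tray's rib is at its robot-side end, and its corners are about (175,276), (212,280), (168,334) and (206,338).

```bash
python3 - <<'E'
from h import *
import pickle
t,s=pickle.load(open("im0.pkl","rb"))
np.set_printoptions(precision=4,suppress=True)
C=lambda pts,x0,y0,k:[((x+.5)/k-.5+x0,(y+.5)/k-.5+y0) for x,y in pts]
rc=C([(38,415),(775,422),(42,47),(770,42)],255,100,4)
P=onz(t,rc,.215);print("roof",P); 
print("front w",np.linalg.norm(P[0]-P[1]),"depth",np.linalg.norm(P[0]-P[2]),np.linalg.norm(P[1]-P[3]))
d=P[0]-P[1];print("yaw",np.arctan2(-d[0],d[1])); d=P[2]-P[3];print("yaw back",np.arctan2(-d[0],d[1]))
print("roof depth z", byz(t,np.round(C([(120,150),(180,330),(100,60)],255,100,4)))) 
# roof corners in side
sc=C([(25,133),(432,405),(608,267),(172,20),(275,88)],310,150,3); print("side roof",onz(s,sc,.215))
print("tri FR",tri(t,rc[1],s,sc[1]),"FL",tri(t,rc[0],s,sc[0]))
# bar
be=C([(322,462),(668,467)],255,100,4); print("bar z", byz(t,np.round(C([(420,462),(500,462),(580,465)],255,100,4))))
bs=C([(150,255),(313,365)],310,150,3); print("bar side z", byz(s,np.round(C([(200,283),(240,313),(280,338)],310,150,3))))
print("bar tri",tri(t,be[0],s,bs[0]),tri(t,be[1],s,bs[1]))
tk=C([(148,98),(372,117),(108,442),(333,465)],150,260,6); T=onz(t,tk,.022);print("tray",T,T.mean(0))
for a,b in((0,1),(2,3),(0,2),(1,3)):print(np.linalg.norm(T[a]-T[b]))
for a,b in((2,0),(3,1)):d=T[b]-T[a];print("yaw",np.arctan2(d[1],d[0]))
rt=C([(228,262),(205,450)],150,260,6);Q=onz(t,rt,.055);print("rib",Q,np.arctan2(*(Q[0]-Q[1])[[1,0]]))
E
```

```text
roof [[ 0.6462  0.1498  0.215 ]
 [ 0.6353 -0.2341  0.215 ]
 [ 0.8432  0.1459  0.215 ]
 [ 0.8381 -0.2393  0.215 ]]
front w 0.38410576469371543 depth 0.19711883505658195 0.2029177090252862
yaw -0.028316808866862747
yaw back -0.013246720568342302
roof depth z [[0.7863 0.1043 0.2171]
 [0.6898 0.0741 0.2159]
 [0.8354 0.1146 0.2128]]
side roof [[ 0.6497  0.1494  0.215 ]
 [ 0.643  -0.2334  0.215 ]
 [ 0.8353 -0.2399  0.215 ]
 [ 0.8516  0.1837  0.215 ]
 [ 0.8365  0.0556  0.215 ]]
tri FR (array([ 0.6359, -0.2345,  0.2207]), np.float64(0.0044458911532263)) FL (array([0.6471, 0.1487, 0.2165]), np.float64(0.0029994493640761464))
bar z [[ 0.6112 -0.046   0.2629]
 [ 0.6103 -0.0855  0.2645]
 [ 0.6074 -0.1251  0.2653]]
bar side z [[ 0.6293 -0.053   0.205 ]
 [ 0.6287 -0.0919  0.2038]
 [ 0.6299 -0.1249  0.2042]]
bar tri (array([ 0.6252, -0.0023,  0.1998]), np.float64(0.011503614106939343)) (array([ 0.6077, -0.1719,  0.2297]), np.float64(0.008197513000371739))
tray [[0.504  0.3904 0.022 ]
 [0.4947 0.2993 0.022 ]
 [0.3661 0.4059 0.022 ]
 [0.3554 0.3152 0.022 ]] [0.4301 0.3527 0.022 ]
0.09153635820289983
0.09132236116020831
0.1388197715943263
0.14019071898823476
yaw -0.11202740096783384
yaw -0.11352395790926821
rib [[0.438  0.3495 0.055 ]
 [0.3649 0.3583 0.055 ]] -0.12061873802051744
```

```bash
python3 - <<'E'
from h import *
import pickle
t,s=pickle.load(open("im0.pkl","rb"))
np.set_printoptions(precision=4,suppress=True)
def cloud(im):
    v,u=np.mgrid[0:480,0:640]; px=np.c_[u.ravel(),v.ravel()]; return byz(im,px).reshape(480,640,3)
for n,im in(("top",t),("side",s)):
    W=cloud(im); roi=(W[...,0]>.58)&(W[...,0]<.9)&(W[...,1]>-.28)&(W[...,1]<.18)
    m=roi&(abs(W[...,2]-.215)<.008)
    cv2.imwrite(f"pics/m_{n}.png",m.astype(np.uint8)*255)
    v,u=np.nonzero(m); P=onz(im,np.c_[u,v],.215)[:,:2].astype(np.float32)
    r=cv2.minAreaRect(P*1000); print(n,m.sum(),r, cv2.boxPoints(r))
    m=roi&(W[...,2]>.245)&(W[...,0]<.64)&(W[...,1]<.08)
    P=W[m]; print("bar pts",len(P),P.mean(0),P.min(0),P.max(0))
    m=(W[...,2]>.225)&roi&(W[...,1]>.08);P=W[m];print("knob",len(P),np.median(P,0),P.min(0),P.max(0))
    v,u=np.nonzero(m);print("px",u.min(),u.max(),v.min(),v.max())
E
python3 -c "
import cv2;a=cv2.imread('pics/m_top.png')[90:230,250:460];b=cv2.imread('pics/m_side.png')[140:350,310:520];cv2.imwrite('pics/mm.png',cv2.resize(cv2.vconcat([a,b]),None,fx=1.6,fy=1.6))"
```

```text
top 17121 ((731.22900390625, -42.88011169433594), (385.0297546386719, 222.31195068359375), 88.85446166992188) [[ 616.2465 -233.1343]
 [ 838.514  -237.5788]
 [ 846.2115  147.3741]
 [ 623.944   151.8185]]
bar pts 596 [ 0.6105 -0.0814  0.2635] [ 0.6028 -0.1674  0.2467] [0.6225 0.0038 0.27  ]
knob 422 [0.705  0.1181 0.2363] [0.6504 0.0823 0.225 ] [0.7538 0.1462 0.2816]
px 264 296 150 200
side 10141 ((727.91748046875, -48.67816162109375), (385.3872375488281, 229.8609619140625), 88.48102569580078) [[ 607.9195 -238.2575]
 [ 837.6996 -244.3506]
 [ 847.9155  140.9012]
 [ 618.1353  146.9943]]
bar pts 582 [ 0.6077 -0.0932  0.2599] [ 0.601  -0.1709  0.2456] [ 0.6173 -0.0022  0.2662]
knob 391 [0.6861 0.1224 0.2347] [0.651  0.0801 0.2252] [0.7543 0.1432 0.277 ]
px 325 365 168 202
```

View pics/mm.png

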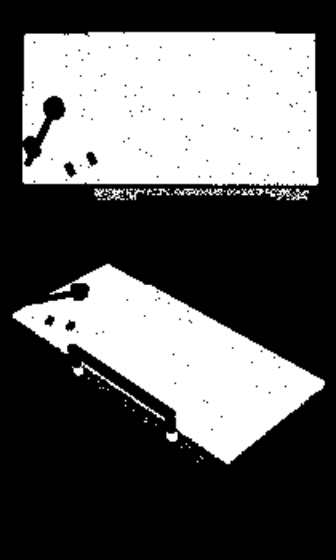

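```bash
cat >> h.py <<'E'
def cloud(im):
    v,u=np.mgrid[0:480,0:640]; return byz(im,np.c_[u.ravel(),v.ravel()]).reshape(480,640,3)
E
python3 - <<'E'
from h import *
import pickle
t,s=pickle.load(open("im0.pkl","rb"))
np.set_printoptions(precision=4,suppress=True)
for n,im in(("top",t),("side",s)):
    W=cloud(im); roi=(W[...,0]>.6)&(W[...,0]<.9)&(W[...,1]>-.28)&(W[...,1]<.18)
    m=(roi&(abs(W[...,2]-.215)<.009)).astype(np.uint8)
    m=cv2.medianBlur(m,5); m=cv2.morphologyEx(m,cv2.MORPH_OPEN,np.ones((9,9)))
    k,l,st,_=cv2.connectedComponentsWithStats(m); i=1+st[1:,4].argmax()
    v,u=np.nonzero(l==i); P=onz(im,np.c_[u,v],.215)[:,:2].astype(np.float32)
    r=cv2.minAreaRect(P*1000); print(n,r);print(cv2.boxPoints(r))
    # sheet: dark on floor, and jar lid
    b=W[(W[...,2]>.245)&roi&(W[...,1]<.08)&(W[...,0]<.65)]
    A=np.polyfit(b[:,1],b[:,0],1);print("bar line slope",A, np.median(b,0), np.percentile(b[:,1],[.5,99.5]))
E
```

```text
top ((740.8231201171875, -43.065887451171875), (385.0296936035156, 203.05917358398438), 88.83834838867188)
[[ 635.4115 -233.4828]
 [ 838.429  -237.5995]
 [ 846.2347  147.3511]
 [ 643.2173  151.4677]]
bar line slope [0.02   0.6121] [ 0.6103 -0.0815  0.2635] [-0.167   0.0033]
side ((736.9302978515625, -48.96049499511719), (385.0261535644531, 212.07850646972656), 88.429931640625)
[[ 625.6561 -238.4959]
 [ 837.655  -244.3067]
 [ 848.2045  140.5749]
 [ 636.2056  146.3857]]
bar line slope [0.0191 0.6095] [ 0.6071 -0.0962  0.2611] [-0.1707 -0.0027]
```

```bash
python3 - <<'E'
from h import *
import pickle
t,s=pickle.load(open("im0.pkl","rb"))
np.set_printoptions(precision=4,suppress=True)
th=-.0203; O=np.array([.638,-.084]); Rm=np.array([[np.cos(th),-np.sin(th)],[np.sin(th),np.cos(th)]])
toc=lambda P:(np.atleast_2d(P)[:,:2]-O)@Rm
C=lambda pts,x0,y0,k:[((x+.5)/k-.5+x0,(y+.5)/k-.5+y0) for x,y in pts]
print("sheet (back L, back R, front-visible L,R)",toc(onz(t,C([(254,177),(422,177),(254,395),(420,395)],255,100,4),.066)))
print("jar base approx",toc(onz(t,C([(582,300)],255,100,4),.066)))
# jar outline lid: side
ax=O+Rm@[.095,.1925];print("axis",ax,"lever hub top seen",toc(onz(t,C([(118,245)],255,100,4),.24)))
for n,im,tp,kp in(("top",t,C([(163,386),(210,359)],255,100,4),C([(58,325)],255,100,4)),("side",s,C([(97,158),(127,160)],310,150,3),C([(73,72)],310,150,3))):
    T=toc(onz(im,tp,.231)); k=toc(onz(im,kp,.276 if n=="top" else .266))
    print(n,"teeth",T,"knob",k)
    for p in list(T)+list(k)+[T.mean(0)]:
        d=p-[.095,.1925];print(" r",np.hypot(*d),"ang",np.degrees(np.arctan2(d[1],d[0]))%360)
for im in (t,s):
    W=cloud(im)
    for lo,hi in((.255,.29),(.2225,.2375)):
        P=toc(W[(W[...,2]>lo)&(W[...,2]<hi)&(W[...,1]>.04)&(W[...,1]<.16)&(W[...,0]>.64)&(W[...,0]<.72)]);
        print(lo,len(P),np.median(P,0) if len(P) else 0, P.min(0),P.max(0))
E
```

```text
sheet (back L, back R, front-visible L,R) [[0.172  0.122 ]
 [0.172  0.0215]
 [0.04   0.1217]
 [0.0402 0.0233]]
jar base approx [[ 0.0975 -0.0732]]
axis [0.7369 0.1065] lever hub top seen [[0.0876 0.1911]]
top teeth [[0.016  0.1679]
 [0.0301 0.1438]] knob [[0.0384 0.218 ]]
 r 0.08275286625133514 ang 197.2589465669437
 r 0.08115568288505931 ang 216.87813365890443
 r 0.062059018543738166 ang 155.72805077492993
 r 0.08075616728764302 ang 206.97200695872132
side teeth [[0.012  0.1574]
 [0.0266 0.1407]] knob [[0.0397 0.2144]]
 r 0.09015501790797678 ang 202.908150942498
 r 0.08576504320136942 ang 217.12888599229456
 r 0.059477854340547184 ang 158.4247910997574
 r 0.08728400176084099 ang 209.84016776863152
0.255 98 [0.0398 0.2183] [0.0315 0.2096] [0.0504 0.2287]
0.2225 182 [0.0322 0.2001] [0.0089 0.1378] [0.0779 0.2308]
0.255 95 [0.0376 0.212 ] [0.0312 0.2054] [0.0505 0.2265]
0.2225 173 [0.0338 0.2035] [0.0096 0.1339] [0.078  0.2278]
```

The measurements agree with the given sizes: roof 385 x 203 mm, tray 140 x 91, sheet 100 wide at cabinet y=+72, knob at r=62 and 156°, notch at about 207°. Next I'll plan poses and check reach.

```bash
cat >> h.py <<'E'
np.set_printoptions(precision=4,suppress=True)
TH=-.0203; O=np.array([.638,-.084]); RM=np.array([[np.cos(TH),-np.sin(TH)],[np.sin(TH),np.cos(TH)]])
toc=lambda P:(np.atleast_2d(P)[:,:2]-O)@RM
def tow(x,y,z): return np.r_[O+RM@[x,y],z]
def quat(yaw,tilt,flip=False):
    """approach dir: tilt from straight down towards heading yaw; jaws horizontal, perpendicular to heading"""
    h=np.array([np.cos(yaw),np.sin(yaw),0]); z=np.sin(tilt)*h-np.cos(tilt)*np.array([0,0,1.])
    y=np.cross([0,0,1.],h)*(-1 if flip else 1); x=np.cross(y,z)
    return R.from_matrix(np.c_[x,y,z]).as_quat()
def tcp(g,q): # TCP for grasp point g
    return np.array(g)+.019*R.from_quat(q).as_matrix()[:,2]
def barpt(a,y=0.): 
    f=a+.0706; return tow(-.007-.1985*np.sin(f),y,.060+.1985*np.cos(f))
E
python3 - <<'E'
from h import *
def chk(n,g,q):
    j=bot.inverse_kinematics(list(tcp(g,q)),list(q)); print(n,np.round(g,3),None if j is None else np.round(j,2))
for fl in (0,1):
    q=quat(TH+np.pi/2,0,fl)
    for a in (.03,.4,.8,1.2,1.5): chk(f"bar{a}",barpt(a),q)
    q2=quat(TH,0,fl)
    chk("knob",tow(.038,.216,.3),q2); chk("knob",tow(.038,.216,.26),quat(TH+np.pi/2,0,fl))
    for tilt in (.8,.95,1.1):
        q=quat(-.113,tilt,fl); chk(f"tray {tilt}",[.385,.358,.04],q); chk(f"trayup {tilt}",[.385,.358,.16],q)
        q=quat(TH,tilt,fl); chk("pre",tow(-.22,.072,.14),q); chk("in",tow(.015,.072,.106),q)
E
```

```text
bar0.03 [ 0.611 -0.083  0.257] [-0.25  0.37  1.45 -0.    1.32  2.91]
bar0.4 [ 0.541 -0.082  0.237] [-0.28  0.29  1.63 -0.    1.22  2.89]
bar0.8 [ 0.479 -0.081  0.188] [-0.31  0.26  1.82 -0.    1.07  2.85]
bar1.2 [ 0.441 -0.08   0.119] [-0.33  0.31  1.97 -0.    0.86  2.83]
bar1.5 [ 0.433 -0.08   0.06 ] [-0.34  0.41  2.04 -0.    0.7   2.82]
knob [0.68  0.131 0.3  ] [ 0.09  0.46  1.21 -0.    1.48 -1.46]
knob [0.68  0.131 0.26 ] None
tray 0.8 [0.385 0.358 0.04 ] None
trayup 0.8 [0.385 0.358 0.16 ] None
pre [ 0.42  -0.008  0.14 ] None
in [ 0.654 -0.012  0.106] [-0.19  0.52  2.18  2.79  0.37  1.78]
tray 0.95 [0.385 0.358 0.04 ] None
trayup 0.95 [0.385 0.358 0.16 ] None
pre [ 0.42  -0.008  0.14 ] None
in [ 0.654 -0.012  0.106] [-0.21  0.62  2.27  2.9   0.7   1.64]
tray 1.1 [0.385 0.358 0.04 ] None
trayup 1.1 [0.385 0.358 0.16 ] None
pre [ 0.42  -0.008  0.14 ] None
in [ 0.654 -0.012  0.106] [-0.23  0.77  2.35  2.93  1.07  1.58]
bar0.03 [ 0.611 -0.083  0.257] [-0.25  0.37  1.45 -0.    1.32 -0.23]
bar0.4 [ 0.541 -0.082  0.237] [-0.28  0.29  1.63 -0.    1.22 -0.26]
bar0.8 [ 0.479 -0.081  0.188] [-0.31  0.26  1.82 -0.    1.07 -0.29]
bar1.2 [ 0.441 -0.08   0.119] [-0.33  0.31  1.97 -0.    0.86 -0.31]
bar1.5 [ 0.433 -0.08   0.06 ] [-0.34  0.41  2.04 -0.    0.7  -0.32]
knob [0.68  0.131 0.3  ] [ 0.09  0.46  1.21 -0.    1.48  1.68]
knob [0.68  0.131 0.26 ] [ 0.09  0.48  1.27 -0.    1.4   0.11]
tray 0.8 [0.385 0.358 0.04 ] None
trayup 0.8 [0.385 0.358 0.16 ] None
pre [ 0.42  -0.008  0.14 ] None
in [ 0.654 -0.012  0.106] [-0.19  0.52  2.18  2.79  0.37 -1.36]
tray 0.95 [0.385 0.358 0.04 ] None
trayup 0.95 [0.385 0.358 0.16 ] None
pre [ 0.42  -0.008  0.14 ] None
in [ 0.654 -0.012  0.106] [-0.21  0.62  2.27  2.9   0.7  -1.5 ]
tray 1.1 [0.385 0.358 0.04 ] None
trayup 1.1 [0.385 0.358 0.16 ] None
pre [ 0.42  -0.008  0.14 ] None
in [ 0.654 -0.012  0.106] [-0.23  0.77  2.35  2.93  1.07 -1.56]
```

```bash
python3 - <<'E'
from h import *
def ok(g,q): return bot.inverse_kinematics(list(tcp(g,q)),list(q))
def scan(n,g,yaw):
    for fl in (0,1):
        r=[]
        for tilt in np.arange(-.2,1.3,.1):
            j=ok(g,quat(yaw,tilt,fl)); 
            if j is not None: r.append((round(tilt,1),list(np.round(j,2))))
        print(n,fl,[x[0] for x in r], r[0] if r else '', r[-1] if r else '')
scan("pick",[.385,.358,.04],-.113)
scan("pickfront",[.42,.354,.04],-.113)
scan("pickup",[.385,.358,.16],-.113)
for x in (-.2,-.15,-.1,-.07,-.045,-.03,-.012,0,.015): scan(f"in{x}",tow(x,.072,.11),TH)
E
```

```text
pick 0 [np.float64(-0.2), np.float64(-0.1), np.float64(0.0), np.float64(0.1), np.float64(0.2), np.float64(0.3), np.float64(0.4)] (np.float64(-0.2), [np.float64(0.53), np.float64(0.58), np.float64(1.75), np.float64(0.15), np.float64(0.97), np.float64(-1.02)]) (np.float64(0.4), [np.float64(0.84), np.float64(0.51), np.float64(2.05), np.float64(-0.8), np.float64(0.46), np.float64(0.08)])
pick 1 [np.float64(-0.2), np.float64(-0.1), np.float64(0.0), np.float64(0.1), np.float64(0.2), np.float64(0.3)] (np.float64(-0.2), [np.float64(0.53), np.float64(0.58), np.float64(1.75), np.float64(0.15), np.float64(0.97), np.float64(2.13)]) (np.float64(0.3), [np.float64(0.78), np.float64(0.5), np.float64(2.01), np.float64(-0.51), np.float64(0.49), np.float64(2.89)])
pickfront 0 [np.float64(-0.2), np.float64(-0.1), np.float64(0.0), np.float64(0.1), np.float64(0.2), np.float64(0.3), np.float64(0.4)] (np.float64(-0.2), [np.float64(0.5), np.float64(0.61), np.float64(1.69), np.float64(0.14), np.float64(1.01), np.float64(-1.04)]) (np.float64(0.4), [np.float64(0.77), np.float64(0.53), np.float64(2.02), np.float
[... 8393 characters left out ...]
 np.float64(0.66), np.float64(1.34), np.float64(-0.02), np.float64(1.34), np.float64(-1.66)]) (np.float64(1.1), [np.float64(-0.23), np.float64(0.75), np.float64(2.35), np.float64(2.93), np.float64(1.06), np.float64(1.58)])
in0.015 1 [np.float64(-0.2), np.float64(-0.1), np.float64(0.0), np.float64(0.1), np.float64(0.2), np.float64(0.3), np.float64(0.4), np.float64(0.5), np.float64(0.8), np.float64(0.9), np.float64(1.0), np.float64(1.1)] (np.float64(-0.2), [np.float64(-0.11), np.float64(0.66), np.float64(1.34), np.float64(-0.02), np.float64(1.34), np.float64(1.48)]) (np.float64(1.1), [np.float64(-0.23), np.float64(0.75), np.float64(2.35), np.float64(2.93), np.float64(1.06), np.float64(-1.56)])
```

Only modest tilts are reachable with the tray in hand. So the plan is: open the door by gripping the bar, pick the tray at about 0.35 rad tilt, set it down part-way in, and push it home with closed fingers.

```bash
cat > door1.py <<'E'
from h import *
q=list(quat(TH+np.pi/2,0,True)); a0=.035
fingers.move_gripper(.05,25)
p=tcp(barpt(a0),q)
bot.move_to(list(p+[0,0,.07]),q)
print(bot.movel(list(p),v=.12,guard=8), bot.state()["tcp_pos"]-p)
fingers.move_gripper(0.0,25); print(bot.state()["grip_width"],bot.state()["clock"],bot.state()["contact_force"])
E
python3 door1.py; python3 - <<'E'
from h import *
im=vision.get_image("wrist");cv2.imwrite("pics/w1.png",im["frame"][:,:,::-1])
E
```

```text
False [0.0005 0.     0.0006]
0.013500919434628535 5.2083 [ 0.5531 -0.3303  1.1829]
```

View pics/w1.png

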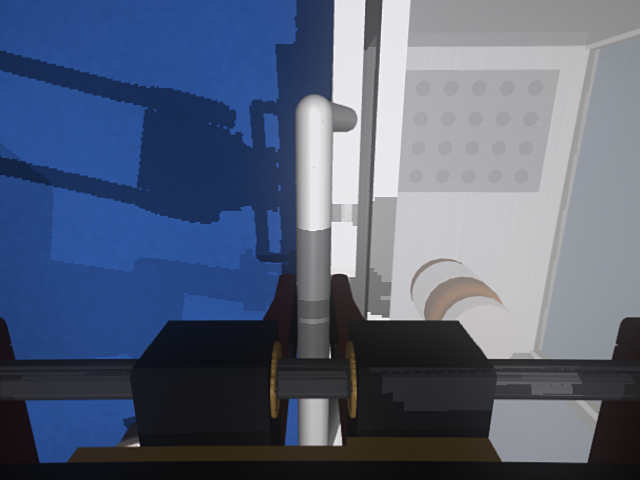

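The wrist picture shows the bar between the pads (px 313,290), and the grip width of 13.5 mm matches the 14 mm bar. Pulling the door down along its arc.

```bash
cat > door2.py <<'E'
from h import *
q=list(quat(TH+np.pi/2,0,True))
for a in np.linspace(.035,1.5,11)[1:]:
    p=tcp(barpt(a),q); r=bot.movel(list(p),v=.16,guard=30)
    f=bot.state()["contact_force"]; print(round(a,2),r,f,bot.state()["clock"])
    if r: break
fingers.move_gripper(.05)
print(bot.state()["clock"])
s=vision.get_image("side");crop(s,200,150,520,390,2.5,"pics/s2.png")
E
python3 door2.py
```

```text
0.18 False [-5.9634 -0.657   5.0857] 5.5917
0.33 False [-6.2833  0.214   4.0318] 5.925
0.47 False [-4.7736  0.9313  0.6301] 6.2583
0.62 False [-1.1192  2.7595 -5.5623] 6.5917
0.77 False [ 3.3903  4.0223 -8.9967] 6.925
0.91 False [ 3.9015  5.4423 -9.4293] 7.2583
1.06 False [ 3.8722  5.1795 -6.94  ] 7.5917
1.21 False [ 3.4649  5.8806 -5.2571] 7.925
1.35 False [ 2.6831  6.0662 -5.1523] 8.2583
1.5 False [ 3.4503  4.4685 -5.6412] 8.5917
9.3333
```

View pics/s2.png

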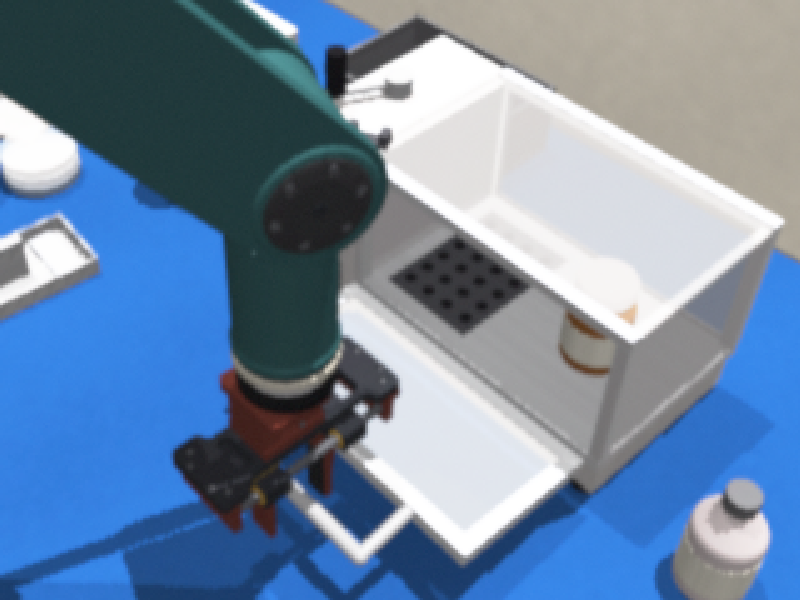

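The door is down, about level at the panel (px 450,450 in the crop). Now the tray.

```bash
cat > pick1.py <<'E'
from h import *
p0=bot.state()["tcp_pos"]; q0=bot.state()["tool_rot"]
bot.movel(list(p0+[-.0,0,.16]),v=.25)
yw=-.114; q=list(quat(yw,.35,False)); h=np.array([np.cos(yw),np.sin(yw)])
g=np.r_[np.array([.430,.3527])-.052*h,.041]
p=tcp(g,q); fingers.move_gripper(.045,50)
bot.move_to(list(p+[0,0,.10]),q); print(bot.state()["clock"],bot.state()["tcp_pos"]-p)
im=vision.get_image("wrist");cv2.imwrite("pics/w2.png",im["frame"][:,:,::-1])
t=vision.get_image("top");crop(t,130,240,250,360,5,"pics/t3.png")
print(proj(im,[np.r_[np.array([.430,.3527])+h*-.067,.055],np.r_[np.array([.430,.3527])+h*.008,.055]]), j:=bot.inverse_kinematics(list(p),q))
E
python3 pick1.py
```

```text
12.15 [ 0.0006 -0.0006  0.1002]
[[313.4471 186.0995]
 [313.6125 281.3559]] [ 0.8178  0.5012  2.0394 -0.6494  0.4726 -0.0747]
```

View pics/w2.png

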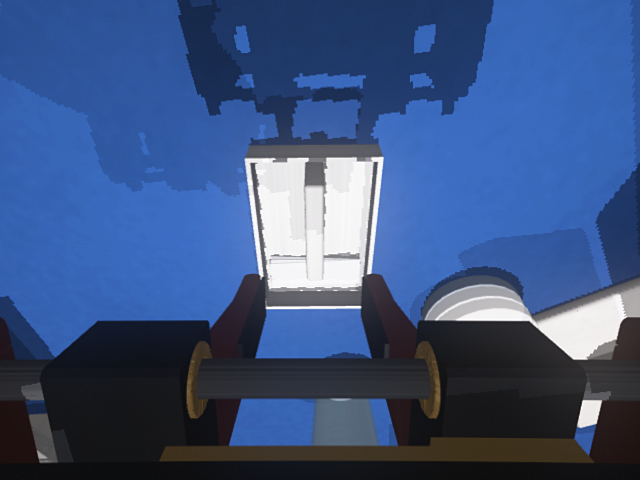

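View pics/t3.png

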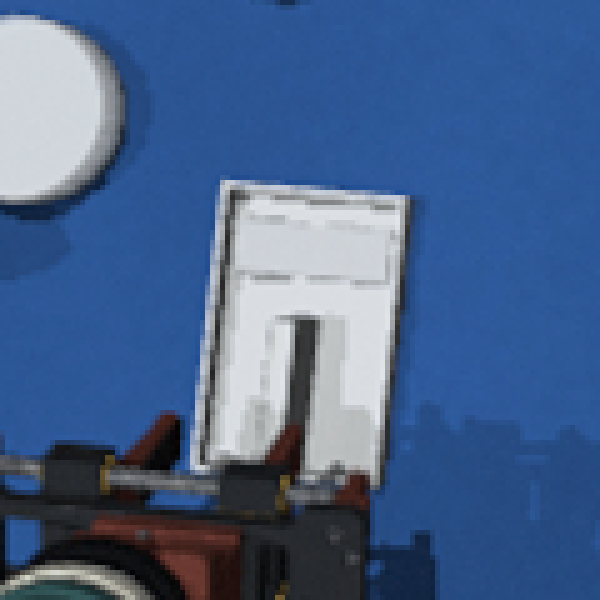

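The wrist picture shows the rib from (314,165) to (315,280). The far end was predicted at (313.6,281), so it is laterally centred. The fingers are aligned, so I descend and grip.

```bash
cat > pick2.py <<'E'
from h import *
st=bot.state(); p=st["tcp_pos"]; q=st["tool_rot"]
print(st["clock"],p)
yw=-.114; q=list(quat(yw,.35,False)); h=np.array([np.cos(yw),np.sin(yw)])
g=np.r_[np.array([.430,.3527])-.052*h,.041]; p=tcp(g,q)
r=bot.movel(list(p),v=.12,guard=8); print(r,bot.state()["tcp_pos"]-p)
if not r:
    fingers.move_gripper(0.0,50); print("w",bot.state()["grip_width"])
    bot.movel(list(p+[0,0,.13]),v=.15); s=bot.state(); print("w",s["grip_width"],s["clock"],s["contact_force"],s["moment"])
    im=vision.get_image("wrist");cv2.imwrite("pics/w3.png",im["frame"][:,:,::-1])
    s=vision.get_image("side");crop(s,100,150,340,330,3,"pics/s3.png")
E
python3 pick2.py
```

```text
12.25 [0.3856 0.3572 0.1234]
False [0.0003 0.0002 0.0003]
w 0.011535013820327705
w 0.01164257428103104 14.8667 [-0.999  -1.0905 -2.1063] [0.0008 0.344  0.0179]
```

```bash
ls -la pics | tail -3
```

```text
-rw-r--r-- 1 agent agent 332593 Dec  6 17:25 w2.png
-rw-r--r-- 1 agent agent 336905 Dec  6 17:32 w3.png
-rw-r--r-- 1 agent agent 346126 Dec  6 17:21 wrist0.png
```

View pics/w3.png

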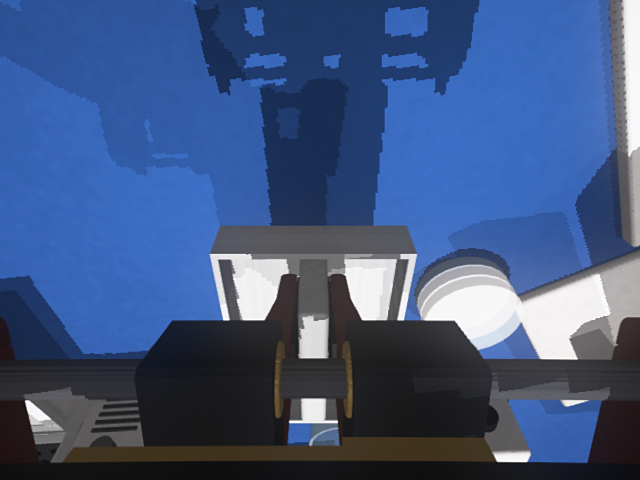

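View pics/s3.png

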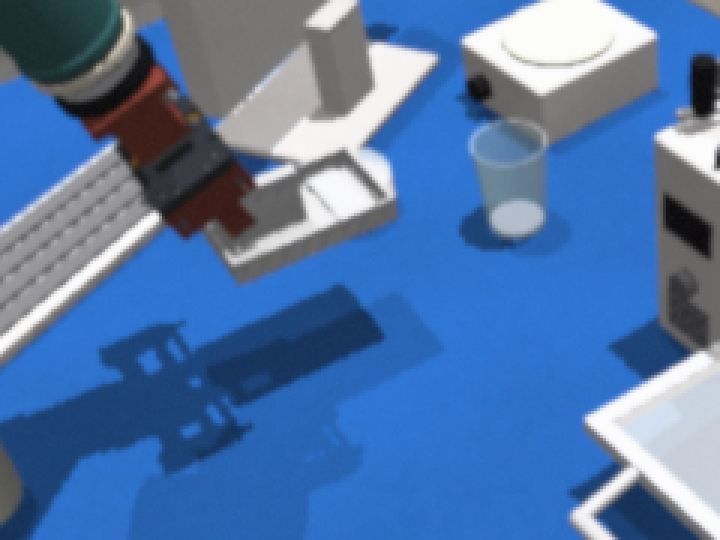

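The tray is held level, grip width 11.6 mm on the 12 mm rib. Carrying it to the cabinet opening.

```bash
cat > place1.py <<'E'
from h import *
q=list(quat(TH,.35,False)); Y=.072
def P(x,z): return list(tcp(tow(x,Y,z),q))
try:
    bot.movel(P(-.2,.165),v=.2,rot=q); print("line")
except bot.MotionError as e:
    print(e); bot.move_to(P(-.2,.165),q)
s=bot.state(); print(s["clock"],s["joint_pos"],s["grip_width"])
t=vision.get_image("top");crop(t,255,100,455,250,4,"pics/t4.png")
sd=vision.get_image("side");crop(sd,200,150,520,390,2.5,"pics/s4.png")
E
python3 place1.py
```

```text
line
16.975 [-0.2369  0.0897  2.1993  0.1502  0.5154 -1.906 ] 0.011893645191949001
```

```bash
echo
```

```text
(no output)
```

View pics/t4.png

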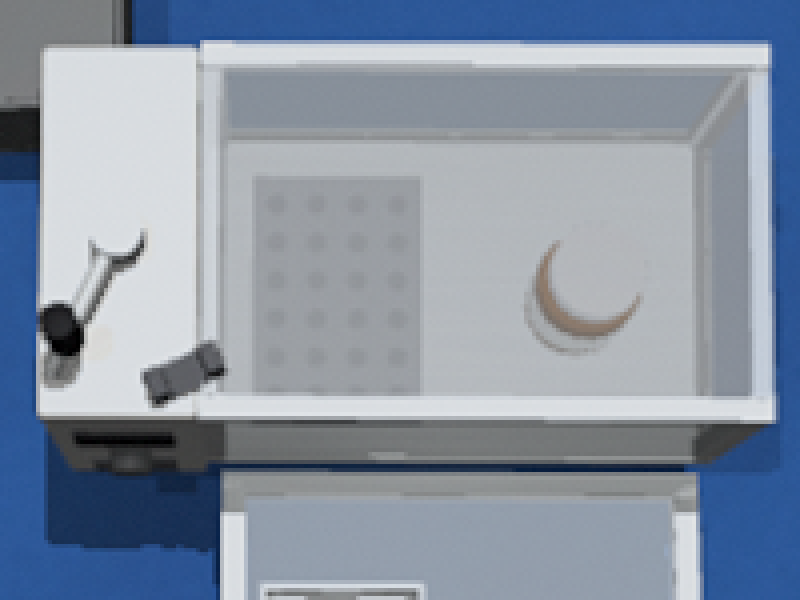

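View pics/s4.png

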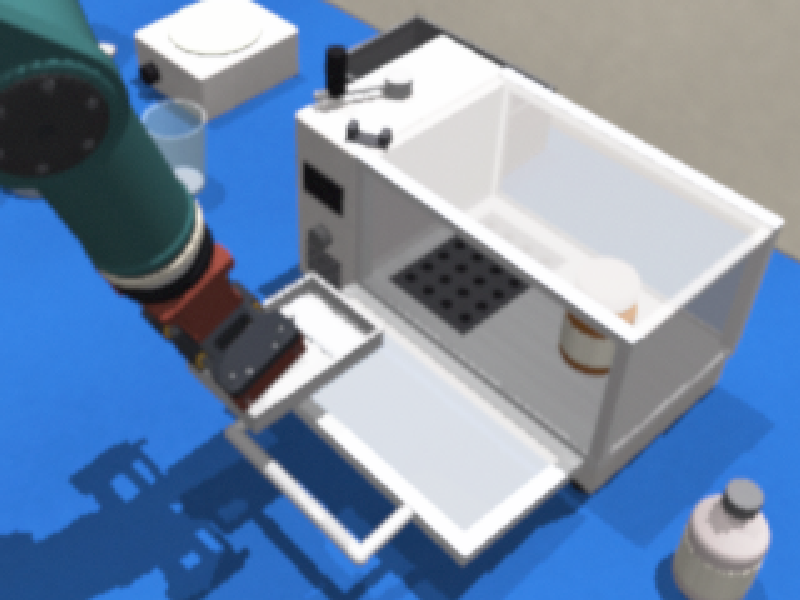

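The tray is level in front of the open chamber and lined up with the sheet. Inserting and lowering.

```bash
cat > place2.py <<'E'
from h import *
q=list(quat(TH,.35,False)); Y=.072
def P(x,z): return list(tcp(tow(x,Y,z),q))
print(bot.movel(P(-.10,.130),v=.2,guard=15))
r=bot.movel(P(-.026,.122),v=.15,guard=10); print(r,bot.state()["contact_force"],bot.state()["clock"])
if not r:
    print(bot.movel(P(-.026,.102),v=.05,guard=4)); s=bot.state(); print(s["tcp_pos"]-P(-.026,.107),s["contact_force"],s["clock"])
sd=vision.get_image("side");crop(sd,200,150,520,390,2.5,"pics/s5.png")
E
python3 place2.py
```

```text
False
False [-0.3332  0.5433 -2.253 ] 18.4083
True
[-0.     -0.0001  0.002 ] [1.2304 0.2308 0.228 ] 18.7417
```

```bash
echo
```

```text
(no output)
```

View pics/s5.png

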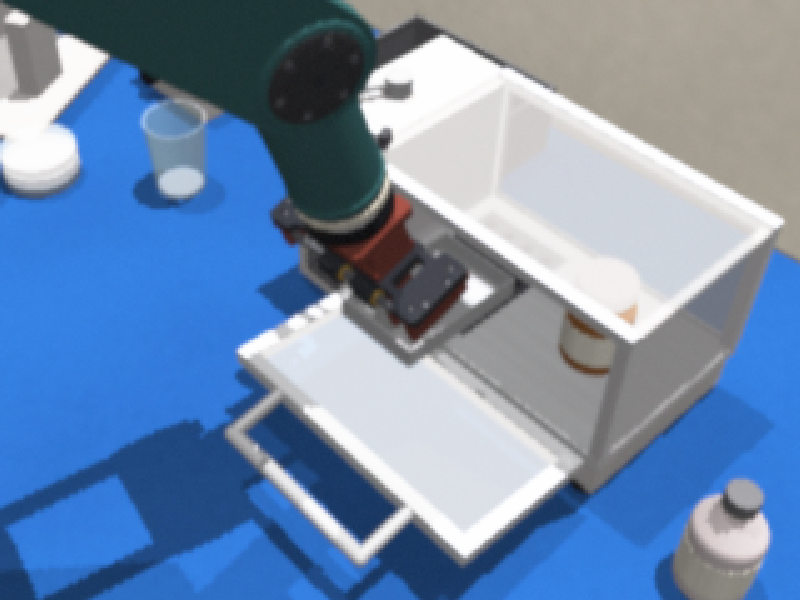

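```bash
cat > place3.py <<'E'
from h import *
q=list(quat(TH,.35,False)); Y=.072
def P(x,z): return list(tcp(tow(x,Y,z),q))
fingers.move_gripper(.04)
bot.movel(P(-.10,.20),v=.2,guard=12); s=bot.state(); print(s["clock"],s["tcp_pos"])
fingers.move_gripper(0.0,20)
t=vision.get_image("top");crop(t,255,100,455,250,4,"pics/t6.png")
sd=vision.get_image("side");crop(sd,200,150,520,390,2.5,"pics/s6.png")
import pickle;pickle.dump((t,sd),open("im6.pkl","wb"))
for tilt in (.4,.42,.45,.5):
  q=quat(TH,tilt,False)
  print(tilt,[bot.inverse_kinematics(list(tow(x,Y,.09)),list(q)) is not None for x in (-.075,-.06,-.04,-.02,-.005)])
E
python3 place3.py
```

```text
20.1583 [ 0.5463 -0.0102  0.1821]
0.4 [True, True, True, True, True]
0.42 [True, True, True, True, True]
0.45 [True, True, True, True, True]
0.5 [False, False, True, True, True]
```

```bash
echo
```

```text
(no output)
```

View pics/t6.png

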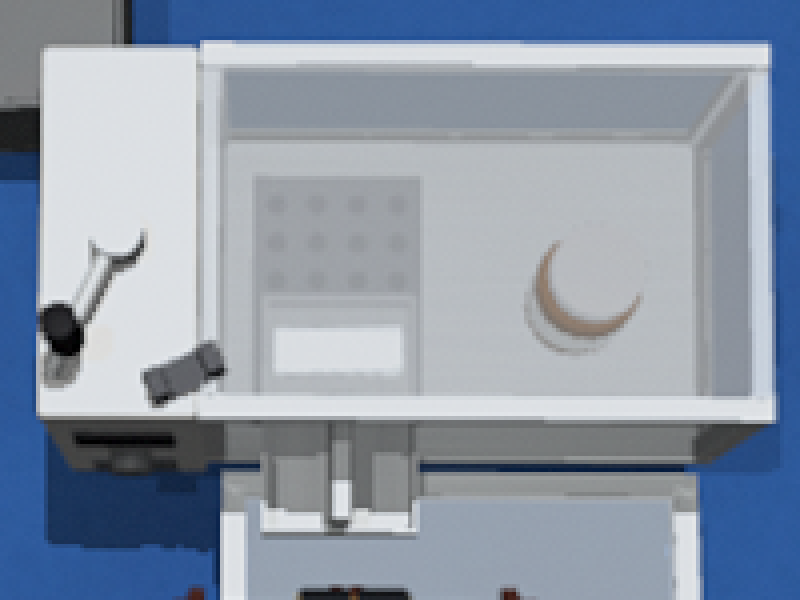

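View pics/s6.png

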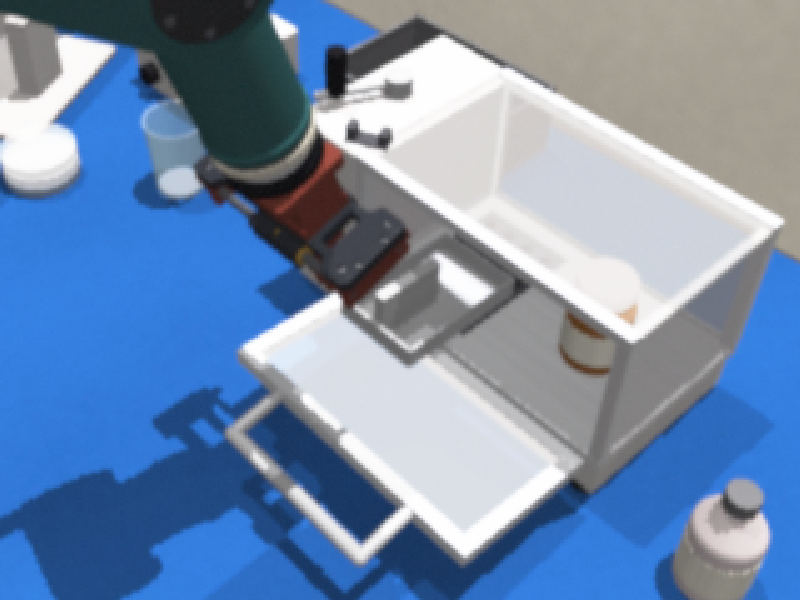

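The tray is released and straight, spanning crop columns 260-418 within the sheet's 254-422. Its rear is still out at row 530. I'll measure it, then push on the rib's end with closed fingers.

```bash
cat > push.py <<'E'
from h import *
import pickle
t,sd=pickle.load(open("im6.pkl","rb"))
C=lambda pts,x0,y0,k:[((x+.5)/k-.5+x0,(y+.5)/k-.5+y0) for x,y in pts]
print("rear edge",toc(onz(t,C([(262,531),(417,531)],255,100,4),.091)),"front edge",toc(onz(t,C([(259,295),(420,295)],255,100,4),.088)))
print("rib rear top",toc(onz(t,C([(331,522),(349,522)],255,100,4),.123)))
q=list(quat(TH,.45,False)); Y=.072
def P(x,z): return list(tow(x,Y,z))   # TCP
bot.movel(P(-.085,.15),v=.2,rot=q)
bot.movel(P(-.075,.092),v=.15,guard=8); print(bot.state()["clock"])
r=bot.movel(P(-.0065,.092),v=.08,guard=20); s=bot.state(); print(r,toc(s["tcp_pos"]),s["contact_force"],s["clock"])
E
python3 push.py
```

```text
rear edge [[-0.0438  0.1168]
 [-0.0436  0.0272]] front edge [[0.0954 0.1188]
 [0.0955 0.0247]]
rib rear top [[-0.0421  0.0779]
 [-0.0421  0.0678]]
21.8917
False [[-0.0069  0.072 ]] [-0.0339  0.542  -0.0341] 22.9
```

```bash
cat > ret.py <<'E'
from h import *
import pickle
q=list(quat(TH,.45,False)); Y=.072
bot.movel(list(tow(-.12,Y,.16)),v=.25); print(bot.state()["clock"])
t=vision.get_image("top");crop(t,255,100,455,250,4,"pics/t7.png")
sd=vision.get_image("side");crop(sd,200,150,520,390,2.5,"pics/s7.png")
pickle.dump((t,sd),open("im7.pkl","wb"))
E
python3 ret.py
```

```text
23.5833
```

```bash
echo
```

```text
(no output)
```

View pics/t7.png

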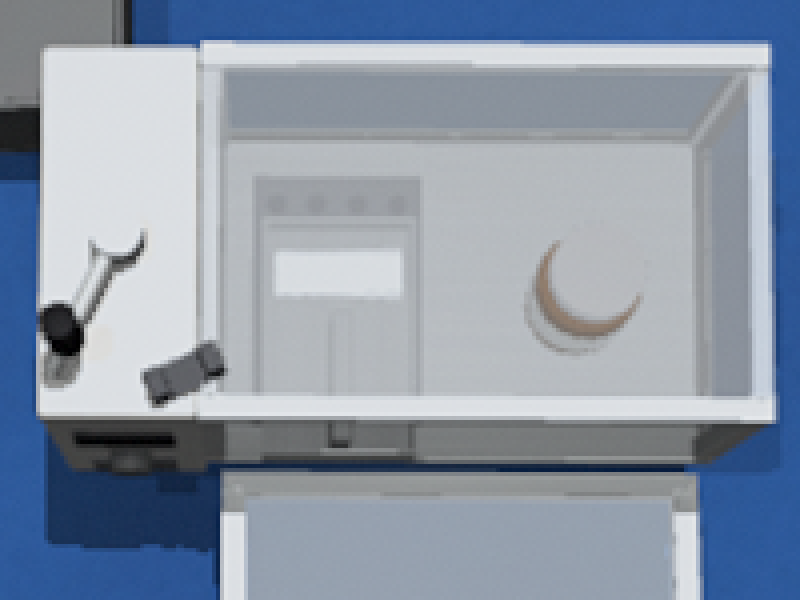

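View pics/s7.png

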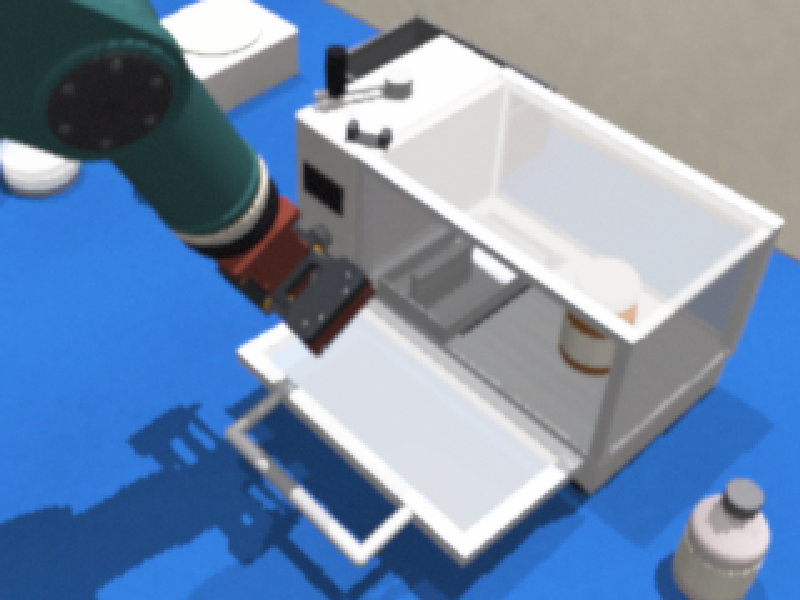

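The tray's front edge is at crop row 217, so the tray is at x≈70 mm, and it is straight on the sheet. The jar is unmoved. Now I close the door.

```bash
cat > close.py <<'E'
from h import *
C=lambda pts,x0,y0,k:[((x+.5)/k-.5+x0,(y+.5)/k-.5+y0) for x,y in pts]
q=list(quat(TH+np.pi/2,0,True))
bot.movel(list(bot.state()["tcp_pos"]+[-.03,-.03,.12]),v=.3)
fingers.move_gripper(.045,30)
p=tcp(barpt(1.5),q)
bot.move_to(list(p+[0,0,.09]),q)
print(bot.movel(list(p),v=.12,guard=8),bot.state()["clock"])
fingers.move_gripper(0.0,30); print(bot.state()["grip_width"],bot.state()["tcp_pos"]-p)
for a in np.linspace(1.5,0.0,11)[1:]:
    r=bot.movel(list(tcp(barpt(a),q)),v=.16,guard=30)
    print(round(a,2),r,bot.state()["contact_force"],bot.state()["clock"])
    if r: break
E
python3 close.py
```

```text
False 27.4583
0.012785195149353664 [ 0.0017 -0.0003  0.0004]
1.35 False [5.7318 1.2045 0.8144] 28.3917
1.2 False [ 6.1154  0.0457 -0.8404] 28.725
1.05 False [ 5.8558 -0.5086 -1.5899] 29.0583
0.9 False [ 2.5556 -3.0695  0.7382] 29.3917
0.75 False [-2.3751 -4.7326  4.851 ] 29.725
0.6 False [-9.8061 -3.9991 13.8027] 30.0583
0.45 False [-12.8551  -1.3001  22.8828] 30.3917
0.3 False [-9.4895 -1.2772 23.8817] 30.725
0.15 False [-1.9419  0.2097 18.9007] 31.0583
0.0 False [ 1.7999 -1.6482 10.6583] 31.3917
```

```bash
cat > close2.py <<'E'
from h import *
q=list(quat(TH+np.pi/2,0,True))
r=bot.movel(list(tcp(barpt(-.03),q)),v=.05,guard=20); s=bot.state(); print(r,toc(s["tcp_pos"]),s["tcp_pos"][2],s["contact_force"],s["clock"])
fingers.move_gripper(.04)
W=cloud(t:=vision.get_image("top"))
bot.movel(list(bot.state()["tcp_pos"]+[0,0,.09]),v=.25); print(bot.state()["clock"])
im=vision.get_image("wrist");cv2.imwrite("pics/w8.png",im["frame"][:,:,::-1])
sd=vision.get_image("side");crop(sd,250,130,530,340,2.8,"pics/s8.png")
W=cloud(sd);b=W[(W[...,2]>.245)&(W[...,2]<.275)&(W[...,1]<.02)&(W[...,1]>-.2)&(W[...,0]<.65)&(W[...,0]>.58)]; print(len(b),np.median(b,0))
E
python3 close2.py
```

```text
True [[-0.0195 -0.0006]] 0.23973065290774492 [-0.2874 -0.2072  4.8854] 31.6
32.775
586 [ 0.6153 -0.0962  0.2618]
```

```bash
echo
```

```text
(no output)
```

View pics/w8.png

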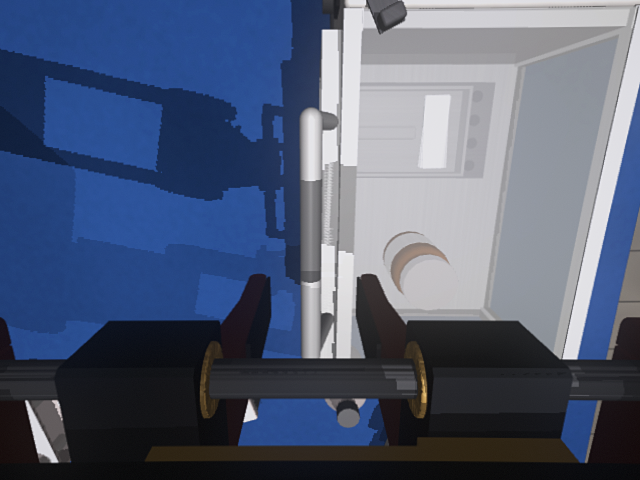

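View pics/s8.png

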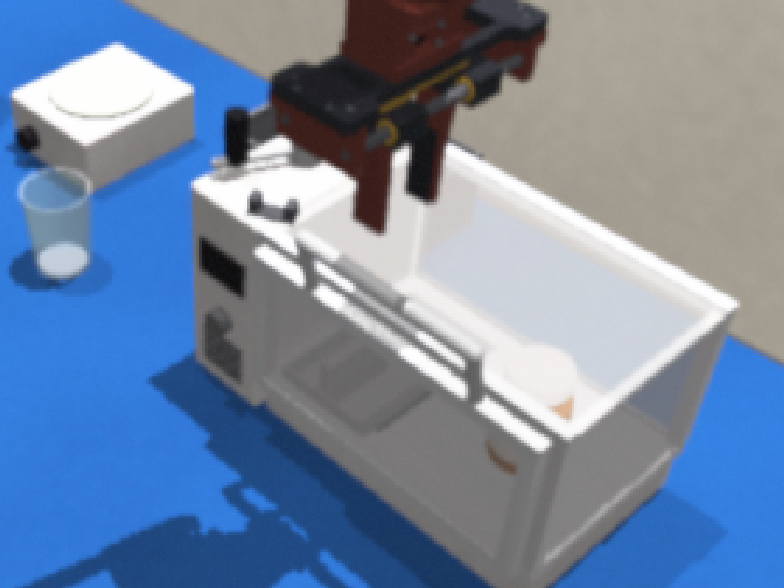

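The door is shut: the bar in the side view moved 8.2 mm in from its starting angle of about 0.035 rad, and the closing guard tripped at the nominal shut position. Next is the lever, starting with a closer look at the knob and notch.

```bash
cat > lev1.py <<'E'
from h import *
import pickle
q=list(quat(TH,0,False))
g=tow(.0384,.2175,.262); p=tcp(g,q); fingers.move_gripper(.045,10)
bot.move_to(list(p+[0,0,.09]),q); print(bot.state()["clock"],bot.state()["joint_pos"])
im=vision.get_image("wrist");cv2.imwrite("pics/w9.png",im["frame"][:,:,::-1]);pickle.dump(im,open("im9.pkl","wb"))
ax=.095,.1925
print(proj(im,[tow(*ax,.215),tow(.0384,.2175,.276)]+[tow(.095+.08*np.cos(np.radians(a)),.1925+.08*np.sin(np.radians(a)),.231) for a in (197,207,217)]))
E
python3 lev1.py
```

```text
34.3333 [ 0.0924  0.431   1.1288 -0.0005  1.5819 -1.4563]
[[283.0653 299.6463]
 [313.6127 257.9976]
 [246.1635 211.5475]
 [228.5996 218.6808]
 [212.9519 228.6326]]
```

```bash
echo
```

```text
(no output)
```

View pics/w9.png

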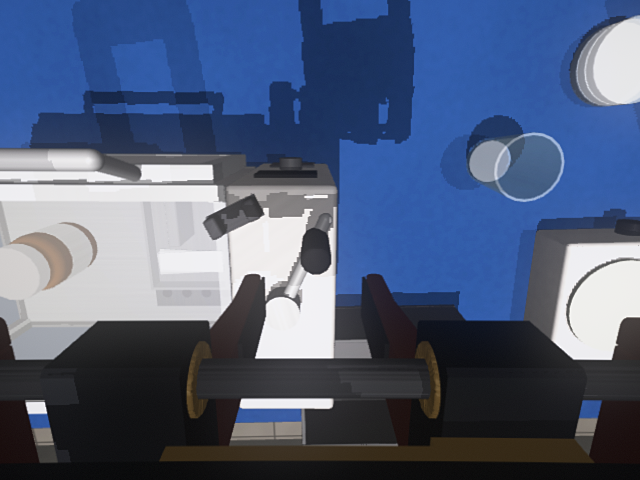

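```bash
python3 - <<'E'
from h import *
import pickle
im=pickle.load(open("im9.pkl","rb")); crop(im,190,180,350,300,5,"pics/w9c.png")
E
```

```text
(no output)
```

View pics/w9c.png

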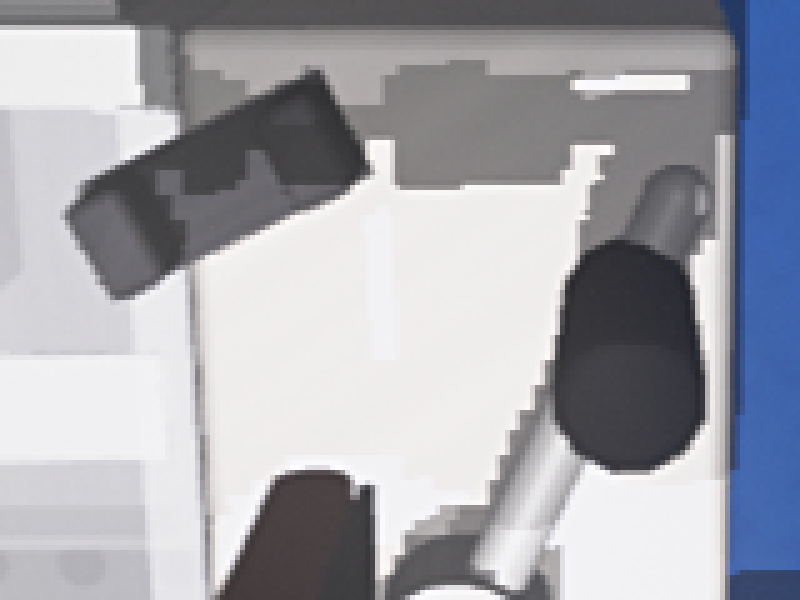

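```bash
python3 - <<'E'
from h import *
import pickle
im=pickle.load(open("im9.pkl","rb"))
for px in ((214.3,228.4),(252.3,209.5),(233.3,219)):
    d=toc(onz(im,[px],.231))[0]-[.095,.1925]; print(np.hypot(*d),np.degrees(np.arctan2(d[1],d[0]))%360)
d=toc(onz(im,[(190+630/5,180+405/5)],.276))[0]; print("knob top",d,d-[.095,.1925], toc(onz(im,[(282,311)],.24)))
W=cloud(im); m=(W[...,2]>.227)&(W[...,2]<.236); C=(W[...,:2]-O)@RM-[.095,.1925]; r=np.hypot(C[...,0],C[...,1]); a=np.degrees(np.arctan2(C[...,1],C[...,0]))%360
for lo,hi in((180,207),(207,235)):
    k=m&(r>.068)&(r<.094)&(a>lo)&(a<hi); print(k.sum(),np.percentile(a[k],[2,50,98]) if k.any() else 0,r[k].mean())
k=m&(r>.068)&(r<.094)&(a>180)&(a<240);print(np.histogram(a[k],bins=np.arange(184,234,3)))
E
```

```text
0.07954683116149606 216.3554073198286
0.0802538181912709 193.63387982711492
0.07830693901174662 204.88113781129357
knob top [0.0404 0.219 ] [-0.0546  0.0265] [[0.0925 0.1937]]
325 [190.5667 194.6984 198.632 ] 0.08036114151247307
308 [213.6134 216.8168 221.0583] 0.08052079233467911
(array([  0,   0,  86, 137, 101,   1,   0,   0,   0,  22, 144, 117,  25,
         0,   0,   0]), array([184, 187, 190, 193, 196, 199, 202, 205, 208, 211, 214, 217, 220,
       223, 226, 229, 232]))
```

The wrist depth shows the teeth at 190.6-198.6° and 213.6-221°. The gap between them is 21 mm with its middle at 206°, which matches the given size. Gripping the knob and turning it there.

```bash
cat > lev2.py <<'E'
from h import *
q=list(quat(TH,0,False)); A=np.array([.095,.1925])
def K(deg,z=.262): return list(tcp(tow(*(A+.062*np.array([np.cos(np.radians(deg)),np.sin(np.radians(deg))])),z),q))
print(bot.movel(K(155.5),v=.15,guard=6))
fingers.move_gripper(0,10); s=bot.state(); print(s["grip_width"],s["contact_force"],s["clock"])
for d in np.linspace(155.5,206,7)[1:]:
    r=bot.movel(K(d),v=.08,guard=15); print(round(d),r,bot.state()["contact_force"])
    if r: break
fingers.move_gripper(.04); 
bot.movel(list(np.array(K(206))+[0,0,.09]),v=.2); print(bot.state()["clock"])
import pickle
im=vision.get_image("wrist");pickle.dump(im,open("im10.pkl","wb")); crop(im,150,130,420,330,2.9,"pics/w10.png")
W=cloud(im); C=(W[...,:2]-O)@RM; m=(W[...,2]>.262)&(W[...,2]<.285)&(C[...,0]>0)&(C[...,0]<.08)&(C[...,1]>.12)&(C[...,1]<.24)
v,u=np.nonzero(m); P=C[m]; print(m.sum(),(P.min(0)+P.max(0))/2,np.median(P,0),u.min(),u.max(),v.min(),v.max())
E
python3 lev2.py
```

```text
False
0.0195705236077524 [-0.8299  0.3357  2.5938] 35.65
164 False [-3.3927  1.6659  5.4468]
172 False [-3.0231  0.3199  6.123 ]
181 False [-2.3524 -0.3839  6.358 ]
189 False [-0.7121 -0.7743  4.3317]
198 False [-0.2437 -0.3562  3.2505]
206 False [ 0.6496 -0.1567  2.9495]
38.3833
876 [0.0406 0.1654] [0.0386 0.1655] 297 328 240 275
```

```bash
echo
```

```text
(no output)
```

View pics/w10.png

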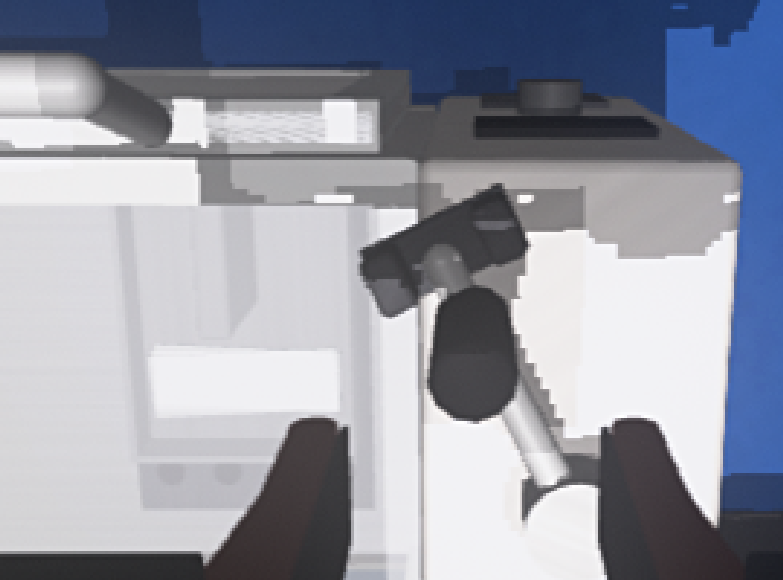

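The lever's end lies between the two teeth (crop px 440,265), and the knob measures 206.5° against a notch middle of 205.9°. I'll clear the arm away and do a final check.

```bash
cat > fin.py <<'E'
from h import *
import pickle
bot.movel([.42,.30,.38],v=.3); print(bot.state()["clock"])
t=vision.get_image("top");crop(t,255,100,455,250,4,"pics/t11.png");cv2.imwrite("pics/t11f.png",t["frame"][:,:,::-1])
sd=vision.get_image("side");crop(sd,310,150,520,350,3,"pics/s11.png")
t0,s0=pickle.load(open("im0.pkl","rb"))
for n,im,im0 in(("top",t,t0),("side",sd,s0)):
  for lab,I in(("start",im0),("now",im)):
    W=cloud(I); b=W[(W[...,2]>.245)&(W[...,2]<.275)&(W[...,1]<.02)&(W[...,1]>-.2)&(W[...,0]<.65)&(W[...,0]>.58)]; print(n,lab,len(b),np.median(b,0))
C=lambda pts,x0,y0,k:[((x+.5)/k-.5+x0,(y+.5)/k-.5+y0) for x,y in pts]
W=cloud(t); C2=(W[...,:2]-O)@RM; m=(W[...,2]>.262)&(W[...,2]<.285)&(C2[...,0]>0)&(C2[...,0]<.08)&(C2[...,1]>.12)&(C2[...,1]<.24);P=C2[m];c=(P.min(0)+P.max(0))/2-[.095,.1925];print("knob",c,np.degrees(np.arctan2(c[1],c[0]))%360)
d=cv2.absdiff(t["frame"],t0["frame"]).max(2)>40; cv2.imwrite("pics/diff.png",d.astype(np.uint8)*255)
E
python3 fin.py
```

```text
39.7333
top start 596 [ 0.6103 -0.0815  0.2635]
top now 599 [ 0.6182 -0.0817  0.2644]
side start 582 [ 0.6071 -0.0962  0.2611]
side now 586 [ 0.6151 -0.0971  0.2619]
knob [-0.0534 -0.0267] 206.55754287021648
```

```bash
echo
```

```text
(no output)
```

View pics/t11f.png

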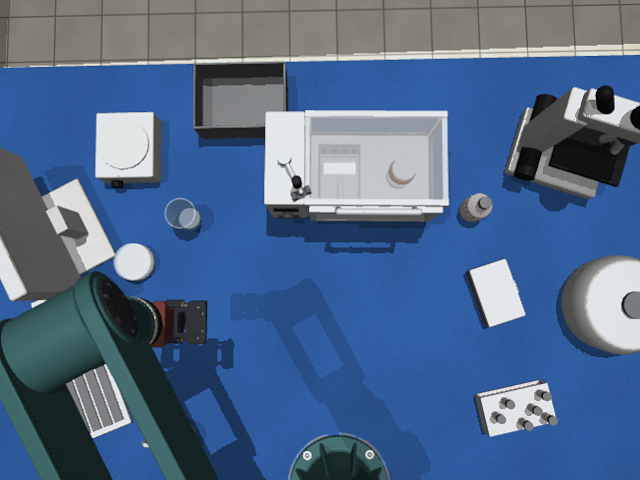

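View pics/t11.png

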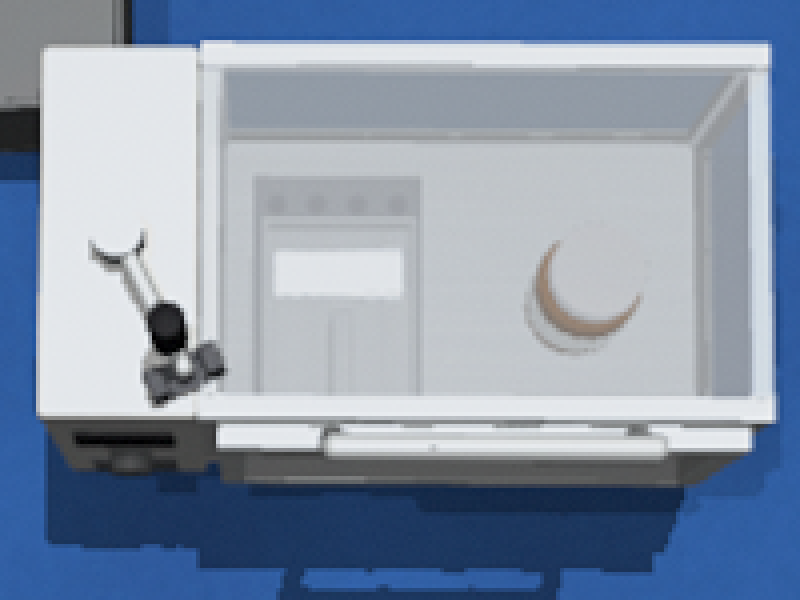

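View pics/s11.png

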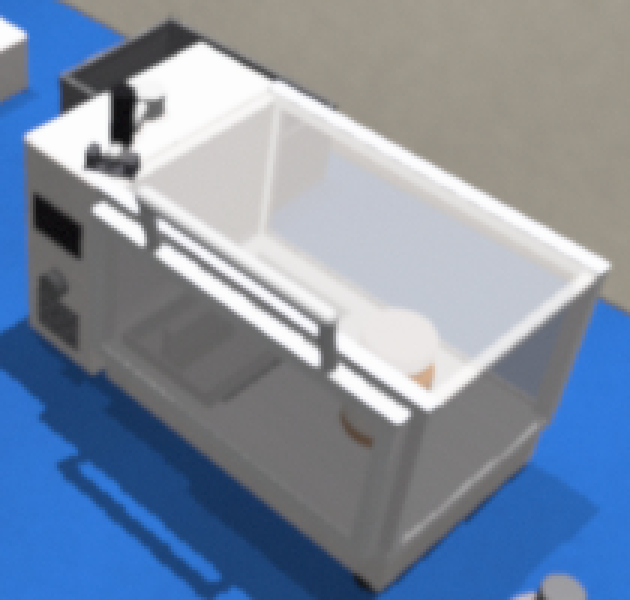

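All final checks pass: the bar sits at its nominal shut position (measured 0.618, expected 0.617), the lever is in the notch, the tray is on the sheet, and the jar and bystanders show the same pixels as at the start. Handing in.

```bash
python3 -c "
from h import *
print(order.close_job(), bot.state()['clock'])"
```

```text
the job is handed in; nothing more can be done
the job is handed in; nothing more can be done
```

The job is done and handed in at about 40 s of the 67 s allowed. I pulled the door down by its bar, set the tray part-way into the chamber and pushed it home with closed fingers. I then swung the door shut by the bar and turned the lever into the notch by its knob.

**Last checks:**
- **Door:** the bar is at x = 0.618 m, where shut should be 0.617 m. The top and side views agree that it moved in 8 mm from where it started.
- **Tray:** it is at about x = 70 mm in the chamber and looks straight on the sheet, with its rib towards the door. I measured its y within 1 mm of the sheet's centre line before the final push, and by eye it had not moved sideways afterwards.
- **Lever:** the knob is at 206.5° and the middle of the gap at 205.9°, so it is under 1 mm off.
- **Jar and bystanders:** they look unmoved in the top picture. I compared these by eye and did not measure them.

**One disagreement:** the side camera puts things about 5 mm further right than the top camera. I went with the top camera; the wrist view matched it, and so did where the tray landed. No check failed.

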